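Clear the bench timer and wind it up

TASK

The dust extractor's wind-up timer cannot be wound because a spray can stands against it and a steel U-channel offcut sits over its winged key. First clear both: stand the can upright on the floor of the aluminium drip tray next to the oil bottle, and set the channel down, legs down and not dropped, on the floor of the dark steel offcut tray beside the flat bar; only then wind the key clockwise, a part-turn at a time, all the way to its stop. Do not tip the can over, and leave the oil bottle, flat bar, jar, wrench and the round handwheel at the back of the bench as they are.

Things in the scene. Friction and masses are not known exactly. Their poses are not given: they have to be found in the camera images.
- timer: Wind-up timer: grey box 140 (x) x 120 (y) x 55 mm high, fixed to the bench. Origin: centre of its underside; z up. The key stands on the middle of its top, axis vertical. No other part of it moves.
- key (a joint): Turn of the winged key, rad: 0 unwound, grows clockwise seen from above to the stop at 3.4 (fully wound). A spring resists (about 0.17 N m at most with friction) but a ratchet-like friction holds the key wherever it is let go. At value q the wings lie along the timer's x axis turned by -q about z.
- key_grip (a point): Grip point on the key's axis, 81 mm above the bench, at the middle of the wings. The steel wings are a flat upright plate 42 mm long (the point's x axis), 9 mm thick (its y axis), from 67 to 91 mm above the bench, on an 18 mm hub 12 mm high. The point turns with the key.
- channel: Steel U-channel offcut, 0.3 kg, standing on its two legs like a bridge over the key on top of the timer: 80 mm long (its x), 58 mm wide over the legs (its y), 45 mm high, walls 4 mm, open at both ends and below. Origin: centre of its underside, midway between the feet of the legs; z up.
- can: Spray can, about 0.3 kg, standing on the bench right beside the timer: white with a blue band, 52 mm in diameter up to 150 mm high, then a cap 36 mm in diameter up to 175 mm. Origin: centre of its underside; z up.
- offcut_tray: Dark steel tray fixed to the bench: 200 (x) x 140 (y) x 18 mm high outside, walls and floor 4 mm. Origin: centre of its underside. It has one flat bar in it.
- flat_bar: Steel flat bar lying in the offcut tray, 30 (x) x 110 (y) x 12 mm high, loose; leave it. Origin: centre of its underside.
- drip_tray: Aluminium tray fixed to the bench: 210 (x) x 110 (y) x 15 mm high outside, walls and floor 4 mm. Origin: centre of its underside. An oil bottle stands in it.
- oil_bottle: White plastic bottle with black cap standing in the drip tray, 54 mm in diameter, 150 mm high, loose; leave it. Origin: centre of its underside.
- jar: Jar with a yellow lid beside the timer, 52 mm in diameter, 68 mm high, loose; leave it. Origin: centre of its underside.
- wrench: Wrench lying on the bench behind the timer, loose; leave it. Under 30 mm high.
- speed_knob (a joint): Turn of the round handwheel (60 mm in diameter) on its own small base at the back of the bench, rad. Not part of the job; leave it.

How it is judged:
On the way, in this order (a step that is already met when the one before it is completed fails the run):
1. can stood in the drip tray and channel set in the offcut tray, both let go, before the key is wound (key still below 1.0 rad) (x of channel in the frame of offcut_tray between -0.072 and 0.072 m and y of channel in the frame of offcut_tray between -0.06 and 0.06 m and z of channel in the frame of offcut_tray between -0.005 and 0.01 m and angle between each of channel, can's own z axis and vertical below 0.1 rad and linear speed of each of channel, can below 0.02 m/s and x of can in the frame of drip_tray between -0.082 and 0.082 m and y of can in the frame of drip_tray between -0.032 and 0.032 m and z of can in the frame of drip_tray between -0.005 and 0.01 m and contact force between the fingers and channel below 0.2 N and contact force between the fingers and can below 0.2 N and value of joint key below 1 rad), for 0.2 s.
2. key wound to its stop (value of joint key above 3.2 rad), for 0.2 s.
At the end, for the whole second after the job is handed in: The key is within 0.2 rad of its stop (above 3.2 rad); the can stands upright (within 0.1 rad) and at rest on the drip tray's floor; the channel stands on its legs (within 0.1 rad) and at rest on the offcut tray's floor; both are let go (x of channel in the frame of offcut_tray between -0.072 and 0.072 m and y of channel in the frame of offcut_tray between -0.06 and 0.06 m and z of channel in the frame of offcut_tray between -0.005 and 0.01 m and angle between each of channel, can's own z axis and vertical below 0.1 rad and linear speed of each of channel, can below 0.02 m/s and x of can in the frame of drip_tray between -0.082 and 0.082 m and y of can in the frame of drip_tray between -0.032 and 0.032 m and z of can in the frame of drip_tray between -0.005 and 0.01 m and contact force between the fingers and channel below 0.2 N and contact force between the fingers and can below 0.2 N and value of joint key above 3.2 rad); the robot touches nothing.
It fails at once if the can is tipped (over 0.6 rad) (angle between can's own z axis and vertical above 0.6 rad).
It fails at once if the channel or can is dropped or flung (faster than 0.9 m/s out of the fingers) ((linear speed of channel above 0.9 m/s and contact force between the fingers and channel below 0.1 N) or (linear speed of can above 0.9 m/s and contact force between the fingers and can below 0.1 N)).
It fails at once if a bystander is moved more than 30 mm (distance of any of oil_bottle, flat_bar, jar, wrench from where it was at the start of the episode above 0.03 m).
It fails at once if the round handwheel is turned more than 0.3 rad (value of joint speed_knob above 0.3 rad).
It also fails if it takes over 72 s, if anything falls off the work surface, if the arm or the gripper's body presses on something with over 40 N, if the wrist force passes 120 N, or if a joint passes its speed limit or range.

ROBOT

A 7-joint arm with a two-finger parallel gripper is mounted at the origin on the work surface. World frame = base frame: x ahead of the robot, y to its left, z up, the work surface at z = 0. Lengths are in m, angles in rad, forces in N, time in s.
With the tool pointing down it reaches from about 0.425 to 0.925 m from the base axis. Payload 6.8 kg.
Tool frame: the origin (TCP) lies at the very end of the fingers, on their centre line; the grasp point (between the pads) lies 19 mm behind it; z points along the fingers, y is the line along which they close (so a half turn about z gives the same grasp; the last joint's range is limited). The gripper opens to 85 mm and grips with 20 to 120 N. Pads are 22 mm wide; open, the fingers measure 114 mm over their backs; the gripper's body (76 mm by 85 mm) begins 54 mm behind the grasp point. The pads swing forward as they close: fully open they stand 13 mm farther back than shut.
Start: joints at [1.134, 0.477, 0.022, 1.555, -0.011, 1.109, -0.083], TCP at [0.218, -0.639, 0.231] pointing down, gripper open.
Joint ranges: [-2.96, 2.96], [-0.34, 2.1], [-1.41, 1.46], [0.24, 2.44], [-1.37, 4.51], [0.17, 1.92], [-2.96, 2.96]. Speed limits (rad/s): [2.39, 2.39, 3.14, 3.14, 3.14, 3.14, 3.14].

INTERFACE

Orientations are given as a rotation vector (axis times angle).
In Python, from bench import r gives the robot as it stands. The module is installed in compiled form; this text tells all that it offers.
- The arm moves only by the tool servo_tool, never from a script. Its argument "commands" is a list of rows, each a list of 7 numbers: the turn, a rotation vector about the world's x, y, z in degrees, then the shift along the world's x, y, z in mm, then the closure, from 0 (fully open) to 1 (shut). A call has 1 to 5 rows; each row is the pose to reach, as a shift and turn from the pose commanded when the call began; what a row does not reach only later rows make up. A row lasts 1/12 s, in which the tool goes at most 41.7 mm and 7.16 degrees, less where a joint would pass 70% of its speed; a pose out of reach is approached as far as the arm can. A call with a gripper value outside its range is refused whole. The fingers move at their own pace and stop on an object; "force" is the grip in N (left out, the last holds). Time passes only in rows, so rows that repeat a pose let the fingers close. It gives the time, the measured TCP pose, the force, the opening and the grip force at its end, in the units of the state.
- r.get_obs(): the state, without advancing time (a new reading comes with each control period).
- r.grab_frame(name): name is "scene" or "top" or "wrist"; returns (picture, depth): 400x640x3 uint8, blue, green, red; 400x640 float32, m along the optical axis (not along the pixel's ray), 0 where there is no reading.
- r.camera_info(name): a dict with "vertical_fov" (degrees; the focal length in pixels is half the picture's height over the tangent of half this angle, whatever the lens; pixels are square), "cx", "cy" (the principal point, pixels), "cam_to_world" (4x4, takes a point from camera to world coordinates); the wrist camera has in their place "T_tool_cam" (4x4, takes a point from camera to tool coordinates, whose origin is the TCP and whose axes are the flange's). Camera axes: x right, y up, looking along -z (the intrinsics and any distortion apply to the point x, -y, -z); pixel columns grow to the right and rows downward; lengths in m; the calibration is good to about 2 mm. A picture is of the moment at which its call begins: read the wrist's pose just before it. camera_info takes no time and is no camera call.
- r.hand_in(): hands the job in; it is judged then, once.
The state is a dict: "clock": time; "joints": joint angles; "qvel": joint speeds; "tau": joint torques, N m; "tcp_pos": TCP position; "orientation": TCP orientation; "contact_force": force on the tool from outside, world axes, zero at the start; "moment": the same for the moment, N m; "grip_width": finger opening in m; "gripper_force": force on a finger pad.
Only numpy, scipy, OpenCV 4.12 (cv2) and the standard library are available. Lean on these libraries where they do the work, as an engineer would, in place of code of your own. Each camera call takes 0.05 s, during which the arm holds its last target. There are 200 camera calls.

## Working session

There is one attempt and no reset: what is moved stays moved. The work goes in short steps, Python scripts to look and compute and a tool call to move; the robot and the scene stay as the last step left them, time stands still between calls to the robot, and variables do not carry over. Pictures are saved under pics/ and viewed, at most 10 in all, crops included, and the job is handed in when it is done.

Besides the shell and the picture viewer there is one more tool, called after "Emit:" by a JSON object that holds its "method" and its "body". servo_tool: Moves the arm, as the interface text tells. Its arguments: {"type":"object","properties":{"commands":{"type":"array"},"force":{"type":"number"}},"required":["commands"]}

```bash
mkdir -p pics
cat > h.py <<'E'
from bench import r
import numpy as np, cv2
def cam(n):
    i=r.camera_info(n); return i
def pts(n,depth,i):
    f=200/np.tan(np.radians(i['vertical_fov'])/2)
    v,u=np.mgrid[0:400,0:640]
    P=np.stack([(u-i['cx'])/f*depth,-(v-i['cy'])/f*depth,-depth],-1)
    T=np.array(i['cam_to_world']); return P@T[:3,:3].T+T[:3,3]
E
python3 - <<'E'
from h import *
o=r.get_obs();print({k:np.round(v,3) for k,v in o.items()})
for n in ['top','scene']:
    i=cam(n);print(n,i)
    a,d=r.grab_frame(n);cv2.imwrite(f'pics/{n}.png',a);np.savez(n+'.npz',a=a,d=d)
print(r.camera_info('wrist'))
E
```

```text
{'clock': np.float64(0.0), 'joints': array([ 1.134,  0.478,  0.022,  1.556, -0.012,  1.109, -0.083]), 'qvel': array([-0.001, -0.   , -0.002,  0.   ,  0.   ,  0.001, -0.001]), 'tau': array([-0.0000e+00, -5.9645e+01,  1.6080e+00, -2.8120e+01,  1.2000e-02,
        9.0000e-03, -0.0000e+00]), 'tcp_pos': array([ 0.218, -0.638,  0.23 ]), 'orientation': array([-3.098e+00, -5.140e-01,  1.000e-03]), 'contact_force': array([0.214, 0.536, 0.264]), 'moment': array([ 0.002, -0.022, -0.022]), 'gripper_force': np.float64(0.0), 'grip_width': np.float64(0.085)}
top {'vertical_fov': 43.792863860873986, 'cx': 320.87184546734613, 'cy': 195.9630260956558, 'cam_to_world': array([[ 0.02896754,  0.99657143, -0.07750012,  0.53306764],
       [-0.99955586,  0.02942243,  0.00473383,  0.01419466],
       [ 0.00699784,  0.07732857,  0.9969811 ,  1.14811523],
       [ 0.        ,  0.        ,  0.        ,  1.        ]])}
scene {'vertical_fov': 43.89294050582752, 'cx': 321.7900747987251, 'cy': 203.70485938480573, 'cam_to_world': array([[ 0.86063107, -0.43779609,  0.26009372,  0.90427199],
       [ 0.50898667,  0.72379781, -0.46588549, -0.519405  ],
       [ 0.01570758,  0.53333977,  0.84575526,  0.99743896],
       [ 0.        ,  0.        ,  0.        ,  1.        ]])}
{'vertical_fov': 67.78819317842982, 'cx': 316.0408038435225, 'cy': 196.26572789371127, 'T_tool_cam': array([[ 2.27344848e-04,  9.51908204e-01,  3.06383288e-01,
         7.85892981e-02],
       [ 9.99999870e-01, -7.64893266e-05, -5.04381299e-04,
        -1.71504959e-04],
       [-4.56689645e-04,  3.06383362e-01, -9.51908098e-01,
        -1.41984336e-01],
       [ 0.00000000e+00,  0.00000000e+00,  0.00000000e+00,
         1.00000000e+00]])}
```

View pics/top.png

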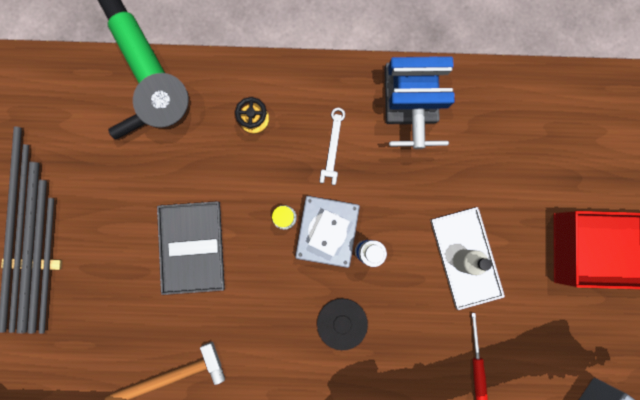

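View pics/scene.png

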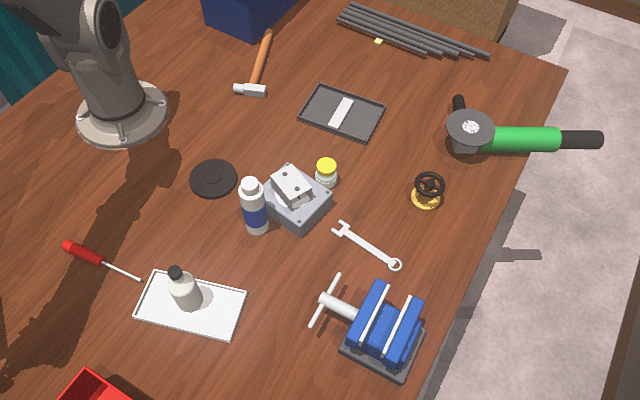

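The top view shows the can at about (371,253), the channel on the timer at (328,232), the jar at (284,217), the offcut tray at (191,247) with its bar across the middle, and the drip tray at (467,258) with the bottle standing mid-right. The scene view shows the same arrangement: can (254,205), channel (291,185), trays at (342,112) and (190,305).

```bash
cat > m.py <<'E'
from h import *
C={n:np.load(n+'.npz') for n in ['top','scene']}
W={n:pts(n,C[n]['d'],cam(n)) for n in C}
W0={}
for n in C: W0[n]=W[n][C[n]['d']>0].reshape(-1,3)
print('bench z',{n:np.round(np.median(W0[n][(abs(W0[n][:,0]-.6)<.3)&(abs(W0[n][:,1])<.4)],0)[2],4) for n in C})
def rect(name,c,rad,z0,z1):
    for n in C:
        p=W0[n]; s=p[(np.hypot(p[:,0]-c[0],p[:,1]-c[1])<rad)&(p[:,2]>z0)&(p[:,2]<z1)]
        if len(s)<8: print(name,n,'few',len(s));continue
        (x,y),(w,h),a=cv2.minAreaRect((s[:,:2]*1000).astype(np.float32))
        print(name,n,len(s),'c',round(x),round(y),'size',round(w),round(h),'ang',round(a,1),'zmed',np.round(np.median(s[:,2])*1000),'mean',np.round(s[:,:2].mean(0)*1000))
def px(u,v): return W['top'][v,u]
for k,(u,v) in dict(can=(371,253),chan=(320,238),timer=(305,250),jar=(284,217),drip=(460,225),bottle=(485,264),off=(191,220),bar=(192,247),bar1=(172,248),bar2=(213,246)).items(): print(k,np.round(px(u,v)*1000))
c=px(371,253)[:2];rect('can cap',c,.06,.165,.19); rect('can shoulder',c,.05,.14,.16)
c=px(320,238)[:2];rect('channel',c,.09,.09,.115)
rect('timer',c,.11,.045,.065)
c=px(284,217)[:2];rect('jar',c,.05,.055,.08)
c=px(460,255)[:2];rect('drip wall',c,.125,.011,.022);rect('drip all',c,.125,.002,.02);rect('bottle',c,.12,.12,.17)
c=px(191,247)[:2];rect('off wall',c,.135,.015,.024);rect('off floor',c,.135,.0025,.0075);rect('bar',c,.06,.013,.019)
E
python3 m.py
```

```text
bench z {'top': np.float64(0.0016), 'scene': np.float64(0.0019)}
can [500. -91. 177.]
chan [526.   8. 100.]
timer [499.  40.  59.]
jar [569.  88.  66.]
drip [ 564. -312.    9.]
bottle [ 485. -319.  158.]
off [558. 305.   4.]
bar [497. 296.  20.]
bar1 [493. 342.  16.]
bar2 [500. 249.  16.]
can cap top 268 c 500 -97 size 35 34 ang 63.1 zmed 175.0 mean [500. -97.]
can cap scene 244 c 501 -100 size 35 35 ang 77.7 zmed 175.0 mean [ 502. -101.]
can shoulder top 260 c 501 -97 size 50 51 ang 1.2 zmed 150.0 mean [501. -94.]
can shoulder scene 265 c 505 -104 size 50 43 ang 42.5 zmed 150.0 mean [ 509. -108.]
channel top 1072 c 529 -31 size 107 80 ang 66.5 zmed 101.0 mean [538. -10.]
channel scene 862 c 539 -10 size 60 83 ang 66.5 zmed 101.0 mean [540. -12.]
timer top 2456 c 544 9 size 199 140 ang 82.1 zmed 56.0 mean [543.  -4.]
timer scene 1793 c 547 3 size 161 182 ang 24.0 zmed 56.0 mean [563. -18.]
jar top 421 c 571 76 size 76 53 ang 75.7 zmed 68.0 mean [570.  84.]
jar scene 343 c 569 75 size 73 49 ang 79.6 zmed 68.0 mean [572.  82.]
drip wall top 514 c 491 -327 size 210 112 ang 17.1 zmed 15.
[... 164 characters left out ...]
ean [ 495. -308.]
drip all scene 5387 c 499 -295 size 245 249 ang 15.3 zmed 5.0 mean [ 505. -317.]
bottle top 184 c 485 -320 size 24 24 ang 65.8 zmed 153.0 mean [ 486. -318.]
bottle scene 250 c 485 -322 size 25 25 ang 29.4 zmed 153.0 mean [ 489. -324.]
off wall top 1078 c 497 302 size 200 141 ang 5.5 zmed 18.0 mean [496. 299.]
off wall scene 679 c 497 300 size 202 147 ang 5.5 zmed 18.0 mean [499. 294.]
off floor top 4433 c 497 301 size 266 269 ang 74.9 zmed 4.0 mean [495. 303.]
off floor scene 2243 c 496 300 size 263 266 ang 5.4 zmed 4.0 mean [498. 299.]
bar top 509 c 514 298 size 63 112 ang 6.4 zmed 17.0 mean [497. 297.]
bar scene 303 c 498 296 size 31 111 ang 6.7 zmed 16.0 mean [498. 293.]
```

Emit:
{"method": "servo_tool", "body": {"commands": [[0, 0, 0, 92, 177, 0, 0], [0, 0, 0, 92, 177, 0, 0], [0, 0, 0, 92, 177, 0, 0], [0, 0, 0, 92, 177, 0, 0], [0, 0, 0, 92, 177, 0, 0]], "force": 40}}

```text
clock: 0.52
tcp_pos: [0.3113, -0.4584, 0.2309]
orientation: [-3.097, -0.517, -0.0]
contact_force: [1.2, 0.3, 0.9]
grip_width: 0.0853
gripper_force: 0.0
```

Emit:
{"method": "servo_tool", "body": {"commands": [[0, 0, 0, 92, 177, 0, 0], [0, 0, 0, 92, 177, 0, 0], [0, 0, 0, 92, 177, 0, 0], [0, 0, 0, 92, 177, 0, 0], [0, 0, 0, 92, 177, 0, 0]]}}

```text
clock: 0.93
tcp_pos: [0.403, -0.2815, 0.2312]
orientation: [-3.098, -0.518, -0.0]
contact_force: [1.6, 0.8, -0.6]
grip_width: 0.0853
gripper_force: 0.0
```

Emit:
{"method": "servo_tool", "body": {"commands": [[0, 0, -2, 92, 177, 0, 0], [0, 0, -2, 92, 177, 0, 0], [0, 0, -2, 92, 177, 0, 0], [0, 0, -2, 92, 177, 0, 0], [0, 0, -2, 92, 177, 0, 0]]}}

```text
clock: 1.35
tcp_pos: [0.4948, -0.1044, 0.2313]
orientation: [-3.107, -0.463, -0.001]
contact_force: [1.3, -1.2, -0.0]
grip_width: 0.0852
gripper_force: 0.0
```

Emit:
{"method": "servo_tool", "body": {"commands": [[0, 0, 0, 6, 6, 0, 0], [0, 0, 0, 6, 6, -35, 0], [0, 0, 0, 6, 6, -70, 0], [0, 0, 0, 6, 6, -100, 0], [0, 0, 0, 6, 6, -115, 0]]}}

```text
clock: 1.77
tcp_pos: [0.4974, -0.102, 0.1127]
orientation: [-3.106, -0.46, 0.008]
contact_force: [-0.6, -0.0, -0.5]
grip_width: 0.0852
gripper_force: 0.0
```

Emit:
{"method": "servo_tool", "body": {"commands": [[0, 0, 0, 0, 0, 0, 1], [0, 0, 0, 0, 0, 0, 1], [0, 0, 0, 0, 0, 0, 1], [0, 0, 0, 0, 0, 0, 1], [0, 0, 0, 0, 0, 0, 1]]}}

```text
clock: 2.18
tcp_pos: [0.5008, -0.1021, 0.1176]
orientation: [3.107, 0.459, 0.003]
contact_force: [-0.3, 0.9, 1.2]
grip_width: 0.051
gripper_force: 41.9
```

Emit:
{"method": "servo_tool", "body": {"commands": [[0, 0, 0, 0, 0, 0, 1], [0, 0, 0, 0, 0, 0, 1], [0, 0, 0, 0, 0, 0, 1]]}}

```text
clock: 2.43
tcp_pos: [0.501, -0.102, 0.1175]
orientation: [3.107, 0.46, 0.004]
contact_force: [-0.4, -0.1, 7.2]
grip_width: 0.0509
gripper_force: 42.2
```

Emit:
{"method": "servo_tool", "body": {"commands": [[0, 0, 0, 0, 0, 10, 1], [0, 0, 0, 0, 0, 25, 1], [0, 0, 0, 0, 0, 40, 1], [0, 0, 0, 0, 0, 50, 1], [0, 0, 0, 4, -15, 50, 1]]}}

```text
clock: 2.85
tcp_pos: [0.5049, -0.1142, 0.1689]
orientation: [-3.106, -0.466, -0.005]
contact_force: [0.4, 0.7, -1.9]
grip_width: 0.0512
gripper_force: 42.1
```

Emit:
{"method": "servo_tool", "body": {"commands": [[0, 0, 0, 8, -30, 0, 1], [0, 0, 0, 16, -60, 0, 1], [0, 0, 0, 24, -90, 0, 1], [0, 0, 0, 32, -120, 0, 1], [0, 0, 0, 40, -145, 0, 1]]}}

```text
clock: 3.27
tcp_pos: [0.5436, -0.2645, 0.1665]
orientation: [3.108, 0.457, -0.001]
contact_force: [0.9, -0.5, -1.0]
grip_width: 0.0511
gripper_force: 42.0
```

Emit:
{"method": "servo_tool", "body": {"commands": [[0, 0, 0, 6, -20, 0, 1], [0, 0, 0, 10, -35, 0, 1], [0, 0, 0, 13, -46, 0, 1], [0, 0, 0, 13, -46, 0, 1], [0, 0, 0, 13, -46, 0, 1]]}}

```text
clock: 3.68
tcp_pos: [0.5567, -0.3075, 0.1661]
orientation: [-3.107, -0.459, 0.001]
contact_force: [-0.2, 0.6, -0.9]
grip_width: 0.0512
gripper_force: 42.1
```

Run:
```python
from h import *
o=r.get_obs();print(np.round(o['tcp_pos'],4),np.round(o['orientation'],3),o['clock'])
a,d=r.grab_frame('scene');b,_=r.grab_frame('top');cv2.imwrite('pics/p3.png',np.hstack([a[200:400,60:360],b[150:350,330:630]]))
np.savez('scene.npz',a=a,d=d);P=pts('scene',d,cam('scene'))[d>0]
for z0,z1,c in [(.19,.235,(.558,-.308)),(.12,.17,(.485,-.321))]:
  s=P[(np.hypot(P[:,0]-c[0],P[:,1]-c[1])<.05)&(P[:,2]>z0)&(P[:,2]<z1)]
  print(len(s),np.round(s.mean(0),3),s[:,2].max())
```

```text
[ 0.5567 -0.3075  0.1661] [-3.107e+00 -4.590e-01  1.000e-03] 3.6833
538 [ 0.571 -0.312  0.21 ] 0.23493813095751026
227 [ 0.488 -0.325  0.147] 0.15798006135851683
```

View pics/p3.png

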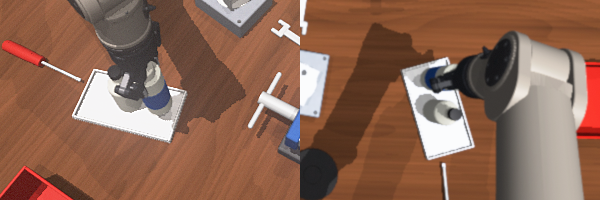

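The can is held upright over the far end of the drip tray, clear of the bottle. I'll lower it, using the 4 mm floor height measured in both views.

Emit:
{"method": "servo_tool", "body": {"commands": [[0, 0, 0, 1, 0, -20, 1], [0, 0, 0, 1, 0, -35, 1], [0, 0, 0, 1, 0, -40, 1], [0, 0, 0, 1, 0, -42, 1], [0, 0, 0, 1, 0, -43, 1]]}}

```text
clock: 4.2
tcp_pos: [0.5581, -0.3071, 0.1235]
orientation: [-3.107, -0.461, -0.0]
contact_force: [-0.6, -0.8, -0.7]
grip_width: 0.0512
gripper_force: 42.2
```

Emit:
{"method": "servo_tool", "body": {"commands": [[0, 0, 0, 0, 0, -1, 1], [0, 0, 0, 0, 0, -1, 1], [0, 0, 0, 0, 0, -2, 1], [0, 0, 0, 0, 0, -2, 1]]}}

```text
clock: 4.53
tcp_pos: [0.5582, -0.3079, 0.1217]
orientation: [3.107, 0.46, 0.001]
contact_force: [-0.8, 0.1, -1.9]
grip_width: 0.051
gripper_force: 42.2
```

Emit:
{"method": "servo_tool", "body": {"commands": [[0, 0, 0, 0, 0, -1, 1], [0, 0, 0, 0, 0, -1, 1]]}}

```text
clock: 4.7
tcp_pos: [0.5588, -0.3078, 0.1216]
orientation: [3.107, 0.46, 0.002]
contact_force: [-1.1, 0.8, 4.4]
grip_width: 0.051
gripper_force: 43.0
```

Emit:
{"method": "servo_tool", "body": {"commands": [[0, 0, 0, 0, 0, -1, 1], [0, 0, 0, 0, 0, -1, 1]]}}

```text
clock: 4.87
tcp_pos: [0.5592, -0.3077, 0.1216]
orientation: [3.107, 0.46, 0.004]
contact_force: [-3.4, 2.1, 10.5]
grip_width: 0.0513
gripper_force: 43.7
```

Emit:
{"method": "servo_tool", "body": {"commands": [[0, 0, 0, 0, 0, 1, 0.7], [0, 0, 0, 0, 0, 1, 0.4], [0, 0, 0, 0, 0, 1, 0], [0, 0, 0, 0, 0, 1, 0], [0, 0, 0, 0, 0, 1, 0]]}}

```text
clock: 5.28
tcp_pos: [0.5579, -0.308, 0.1201]
orientation: [3.108, 0.46, -0.0]
contact_force: [-1.0, 0.4, 0.9]
grip_width: 0.084
gripper_force: 0.0
```

Emit:
{"method": "servo_tool", "body": {"commands": [[0, 0, 0, 0, 0, 15, 0], [0, 0, 0, 0, 0, 45, 0], [0, 0, 0, 0, 0, 80, 0], [0, 0, 0, 0, 0, 110, 0], [0, 0, -5, 0, 0, 130, 0]]}}

```text
clock: 5.7
tcp_pos: [0.5589, -0.3084, 0.2536]
orientation: [3.123, 0.324, 0.005]
contact_force: [-0.0, -0.4, -0.4]
grip_width: 0.0856
gripper_force: 0.0
```

Emit:
{"method": "servo_tool", "body": {"commands": [[0, 0, -7, -3, 40, 0, 0], [0, 0, -14, -6, 80, 0, 0], [0, 0, -21, -9, 120, 0, 0], [0, 0, -28, -12, 160, 0, 0], [0, 0, -35, -15, 200, 0, 0]]}}

```text
clock: 6.12
tcp_pos: [0.5427, -0.1083, 0.2502]
orientation: [-3.078, 0.629, -0.0]
contact_force: [0.1, 0.1, 0.3]
grip_width: 0.0856
gripper_force: 0.0
```

Emit:
{"method": "servo_tool", "body": {"commands": [[0, 0, 0, -3, 40, 0, 0], [0, 0, 0, -5, 70, 0, 0], [0, 0, 0, -5, 70, 0, 0]]}}

```text
clock: 6.37
tcp_pos: [0.5378, -0.0318, 0.2505]
orientation: [-3.08, 0.603, 0.001]
contact_force: [-0.2, 0.3, 0.3]
grip_width: 0.0855
gripper_force: 0.0
```

```bash
cat >> h.py <<'E'
from scipy.spatial.transform import Rotation as R
def wrist(name):
    o=r.get_obs(); a,d=r.grab_frame('wrist'); cv2.imwrite(name,a)
    i=dict(r.camera_info('wrist')); T=np.eye(4);T[:3,:3]=R.from_rotvec(o['orientation']).as_matrix();T[:3,3]=o['tcp_pos']
    i['cam_to_world']=T@np.array(i['T_tool_cam']); return o,a,d,pts('wrist',d,i)
def rect(p,c,rad,z0,z1):
    s=p[(np.hypot(p[:,0]-c[0],p[:,1]-c[1])<rad)&(p[:,2]>z0)&(p[:,2]<z1)]
    (x,y),(w,h),a=cv2.minAreaRect((s[:,:2]*1000).astype(np.float32))
    return len(s),np.round([x,y,w,h,a],1),np.round(np.median(s[:,2])*1000,1)
E
python3 - <<'E'
from h import *
o,a,d,P=wrist('pics/w1.png');print(np.round(o['tcp_pos'],4),np.round(o['orientation'],3),o['clock'])
ym=R.from_rotvec(o['orientation']).as_matrix()[:,1];print('yaw y',np.degrees(np.arctan2(ym[1],ym[0])))
p=P[d>0]
print('wr chan',rect(p,(.539,-.01),.07,.094,.107));print('wr timer',rect(p,(.539,-.01),.11,.045,.062))
for n in ['top','scene']:
    a,d=r.grab_frame(n);p=pts(n,d,cam(n))[d>0];
    print(n,'can',rect(p,(.558,-.308),.05,.17,.185),rect(p,(.558,-.308),.05,.148,.16),'bottle',rect(p,(.485,-.321),.03,.145,.16),'chan',rect(p,(.539,-.01),.055,.094,.107),'timer',rect(p,(.545,-.0),.1,.05,.062))
E
```

```text
[ 0.5378 -0.0318  0.2505] [-3.08e+00  6.03e-01  1.00e-03] 6.3667
yaw y -112.16146498197874
wr chan (4268, array([538.6,  -9.9,  58.2,  80.7,  66.3]), np.float64(99.5))
wr timer (7581, array([544.7,  11.9, 159.6, 139.7,  81.9]), np.float64(54.5))
top can (278, array([ 558. , -303.1,   33.3,   35.7,    1.1]), np.float64(178.7)) (234, array([ 558.4, -301.7,   50.1,   48.4,    1.7]), np.float64(154.0)) bottle (140, array([ 485.3, -320.4,   25.3,   24.1,   62.7]), np.float64(154.1)) chan (130, array([526.3,  14.6,  25.3,  37. ,  66.6]), np.float64(100.6)) timer (864, array([544.4,  40.3, 145.6,  63. ,   3.5]), np.float64(55.5))
scene can (325, array([ 558.9, -305.3,   34.5,   34.7,    2.5]), np.float64(179.6)) (273, array([ 561.3, -306.9,   50.4,   43.8,   59.4]), np.float64(154.3)) bottle (165, array([ 485.5, -321.5,   24.1,   25.3,   47.3]), np.float64(154.4)) chan (846, array([538.9, -10.5,  59.5,  83.5,  66.4]), np.float64(100.7)) timer (1747, array([546.4,  10.8, 162.4, 140.6,  81.4]), np.float64(55.8))
```

View pics/w1.png

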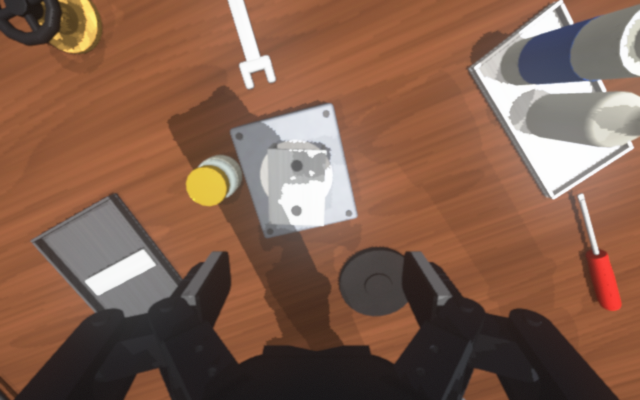

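The wrist view shows the channel on the timer at about (298,188), and the can stands upright in the drip tray beside the bottle. I measured the channel centre at (538.7,-10) with its width axis at 66.3°, and three views agree.

Emit:
{"method": "servo_tool", "body": {"commands": [[0, 0, -1.5, 1, 22, 0, 0], [0, 0, -1.5, 1, 22, -40, 0], [0, 0, -1.5, 1, 22, -80, 0], [0, 0, -1.5, 1, 22, -110, 0], [0, 0, -1.5, 1, 22, -110, 0]]}}

```text
clock: 6.93
tcp_pos: [0.5349, -0.0206, 0.1345]
orientation: [3.067, -0.664, -0.016]
contact_force: [-0.7, -0.7, -0.6]
grip_width: 0.0855
gripper_force: 0.0
```

Emit:
{"method": "servo_tool", "body": {"commands": [[0, 0, 0, 0, 0, 0, 0]]}}

```text
clock: 7.02
tcp_pos: [0.5384, -0.0199, 0.1394]
orientation: [3.069, -0.664, -0.005]
contact_force: [0.4, -0.0, 0.4]
grip_width: 0.0853
gripper_force: 0.0
```

Run:
```python
from h import *
o=r.get_obs();print(np.round(o['tcp_pos'],4))
ym=R.from_rotvec(o['orientation']).as_matrix()[:,1:];print('yaw y',np.degrees(np.arctan2(ym[1,0],ym[0,0])),ym[:,1])
```

```text
[ 0.5384 -0.0199  0.1394]
yaw y -114.4050551118167 [-3.57701159e-03 -6.05663275e-04 -9.99993419e-01]
```

Emit:
{"method": "servo_tool", "body": {"commands": [[0, 0, 0.7, 0, 10, 0, 0], [0, 0, 0.7, 0, 10, 0, 0], [0, 0, 0.7, 0, 10, 0, 0]]}}

```text
clock: 7.27
tcp_pos: [0.5408, -0.0072, 0.1425]
orientation: [-3.075, 0.639, -0.006]
contact_force: [-0.7, -0.0, 0.9]
grip_width: 0.0852
gripper_force: 0.0
```

Run:
```python
from h import *
o=r.get_obs();print(np.round(o['tcp_pos'],4))
ym=R.from_rotvec(o['orientation']).as_matrix()[:,1:];print('yaw y',np.degrees(np.arctan2(ym[1,0],ym[0,0])),ym[:,1])
```

```text
[ 0.5408 -0.0072  0.1425]
yaw y -113.49464642241345 [ 3.96517170e-03  4.88743400e-04 -9.99992019e-01]
```

Emit:
{"method": "servo_tool", "body": {"commands": [[0, 0, 0, -1, -2, -20, 0], [0, 0, 0, -1, -2, -40, 0], [0, 0, 0, -1, -2, -55, 0], [0, 0, 0, -1, -2, -65, 0], [0, 0, 0, -1, -2, -69, 0]]}}

```text
clock: 7.68
tcp_pos: [0.5381, -0.0102, 0.0709]
orientation: [3.075, -0.641, -0.001]
contact_force: [0.1, -0.1, -0.1]
grip_width: 0.0854
gripper_force: 0.0
```

Emit:
{"method": "servo_tool", "body": {"commands": [[0, 0, 0, 0, 0, 0, 0], [0, 0, 0, 0, 0, 0, 0]]}}

```text
clock: 7.85
tcp_pos: [0.5389, -0.01, 0.0722]
orientation: [-3.075, 0.641, -0.002]
contact_force: [-0.4, 0.3, 0.6]
grip_width: 0.0858
gripper_force: 0.0
```

Run:
```python
from h import *
o=r.get_obs();print(np.round(o['tcp_pos'],4))
ym=R.from_rotvec(o['orientation']).as_matrix()[:,1:];print('yaw y',np.degrees(np.arctan2(ym[1,0],ym[0,0])),ym[:,1])
```

```text
[ 0.5389 -0.01    0.0722]
yaw y -113.56040611214974 [ 1.29882906e-03  1.00295526e-06 -9.99999157e-01]
```

Centred on the channel. I'll close and lift slowly.

Emit:
{"method": "servo_tool", "body": {"commands": [[0, 0, 0, 0, 0, 0, 1], [0, 0, 0, 0, 0, 0, 1], [0, 0, 0, 0, 0, 0, 1], [0, 0, 0, 0, 0, 0, 1], [0, 0, 0, 0, 0, 0, 1]]}}

```text
clock: 8.27
tcp_pos: [0.539, -0.01, 0.0724]
orientation: [-3.075, 0.641, -0.003]
contact_force: [-1.1, 0.4, 6.7]
grip_width: 0.0573
gripper_force: 42.8
```

Emit:
{"method": "servo_tool", "body": {"commands": [[0, 0, 0, 0, 0, 2, 1], [0, 0, 0, 0, 0, 5, 1], [0, 0, 0, 0, 0, 10, 1], [0, 0, 0, 0, 0, 20, 1], [0, 0, 0, 0, 0, 30, 1]]}}

```text
clock: 8.68
tcp_pos: [0.5378, -0.0102, 0.1018]
orientation: [3.075, -0.641, -0.002]
contact_force: [-0.5, -1.0, -4.0]
grip_width: 0.0575
gripper_force: 43.8
```

Emit:
{"method": "servo_tool", "body": {"commands": [[0, 0, 0, 0, 0, 20, 1], [0, 0, 0, 0, 0, 45, 1], [0, 0, 0, 0, 0, 70, 1], [0, 0, 0, 0, 0, 90, 1], [0, 0, 0, 0, 0, 90, 1]]}}

```text
clock: 9.1
tcp_pos: [0.5411, -0.0098, 0.1966]
orientation: [-3.073, 0.641, -0.013]
contact_force: [1.0, 0.1, -3.0]
grip_width: 0.0572
gripper_force: 44.1
```

Run:
```python
from h import *
o=r.get_obs();print(np.round(o['tcp_pos'],4),np.round(o['joints'],2))
ym=R.from_rotvec(o['orientation']).as_matrix()[:,1:];print('yaw y',np.degrees(np.arctan2(ym[1,0],ym[0,0])),ym[:,1])
a,d=r.grab_frame('scene');b,_=r.grab_frame('top');cv2.imwrite('pics/p5.png',np.hstack([a[80:280,180:480],b[150:350,180:480]]))
p=pts('scene',d,cam('scene'))[d>0];print(rect(p,(.539,-.01),.045,.06,.1),rect(p,(.499,.301),.14,.015,.024),rect(p,(.497,.297),.06,.0125,.019))
```

```text
[ 0.5411 -0.0098  0.1966] [ 0.1   0.3  -0.24  1.91  0.09  0.93 -2.16]
yaw y -113.56967950281184 [ 8.65544560e-03  3.08827567e-04 -9.99962493e-01]
(166, array([540.9, -10.4,  75.1,  74.3,  33.3]), np.float64(81.0)) (598, array([497.3, 299.4, 201.6, 144.9,   5.9]), np.float64(17.6)) (316, array([498.1, 294.6,  31.5, 112.4,   6.4]), np.float64(16.1))
```

View pics/p5.png

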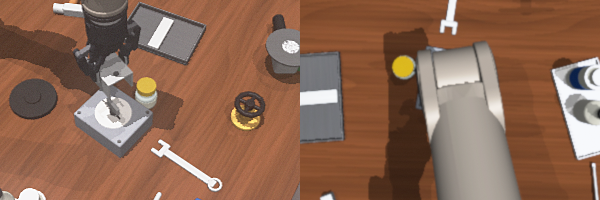

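The channel is level in the fingers, and the wings of the bare key are visible on the timer. The free bay of the offcut tray on the +x side is centred near (553,307). I'll carry the channel there with a +119° turn, which keeps joint 7 within range.

Emit:
{"method": "servo_tool", "body": {"commands": [[0, 0, 4, 0, 10, 0, 1], [0, 0, 10, 1, 25, 0, 1], [0, 0, 16, 2, 45, 0, 1], [0, 0, 22, 2, 65, 0, 1], [0, 0, 28, 3, 85, 0, 1]]}}

```text
clock: 9.62
tcp_pos: [0.5399, 0.0754, 0.1896]
orientation: [3.139, 0.129, -0.005]
contact_force: [-0.4, 0.7, -4.0]
grip_width: 0.0569
gripper_force: 43.9
```

Emit:
{"method": "servo_tool", "body": {"commands": [[0, 0, 6, 1, 20, 0, 1], [0, 0, 12, 2, 40, 0, 1], [0, 0, 18, 2, 60, 0, 1], [0, 0, 24, 3, 80, 0, 1], [0, 0, 30, 3, 100, 0, 1]]}}

```text
clock: 10.03
tcp_pos: [0.5431, 0.1753, 0.1895]
orientation: [-2.998, -0.938, 0.005]
contact_force: [0.3, -0.8, -3.4]
grip_width: 0.0572
gripper_force: 43.9
```

Emit:
{"method": "servo_tool", "body": {"commands": [[0, 0, 6, 1, 20, -10, 1], [0, 0, 12, 2, 40, -20, 1], [0, 0, 18, 2, 60, -30, 1], [0, 0, 24, 3, 80, -40, 1], [0, 0, 30, 3, 100, -50, 1]]}}

```text
clock: 10.45
tcp_pos: [0.5462, 0.2751, 0.139]
orientation: [-2.653, -1.682, 0.005]
contact_force: [0.3, 0.0, -3.3]
grip_width: 0.0574
gripper_force: 43.9
```

Emit:
{"method": "servo_tool", "body": {"commands": [[0, 0, 7, 1, 15, -15, 1], [0, 0, 14, 1, 25, -25, 1], [0, 0, 21, 2, 30, -35, 1], [0, 0, 27, 2, 32, -40, 1], [0, 0, 31, 2, 32, -40, 1]]}}

```text
clock: 10.87
tcp_pos: [0.5471, 0.3064, 0.0978]
orientation: [-2.104, -2.329, 0.008]
contact_force: [-0.1, 0.4, -3.4]
grip_width: 0.0573
gripper_force: 43.9
```

Emit:
{"method": "servo_tool", "body": {"commands": [[0, 0, 0, 0, 0, 0, 1], [0, 0, 0, 0, 0, 0, 1], [0, 0, 0, 0, 0, 0, 1]]}}

```text
clock: 11.12
tcp_pos: [0.5489, 0.3064, 0.1007]
orientation: [-2.116, -2.322, 0.002]
contact_force: [0.4, 0.2, -4.5]
grip_width: 0.0576
gripper_force: 43.9
```

```bash
cat > s.py <<'E'
from h import *
o=r.get_obs();print(o['clock'],np.round(o['tcp_pos'],4),np.round(o['joints'],2))
ym=R.from_rotvec(o['orientation']).as_matrix()[:,1:];print('yaw y',np.degrees(np.arctan2(ym[1,0],ym[0,0])),ym[:,1])
E
python3 s.py;  python3 - <<'E'
from h import *
for n in ['top','scene']:
    a,d=r.grab_frame(n);cv2.imwrite('pics/%s6.png'%n,a);p=pts(n,d,cam(n))[d>0];print(n,rect(p,(.497,.301),.14,.015,.024))
b=cv2.imread('pics/top6.png');a=cv2.imread('pics/scene6.png');cv2.imwrite('pics/p6.png',np.hstack([cv2.resize(a[50:200,230:430],None,fx=2,fy=2),cv2.resize(b[170:320,120:320],None,fx=2,fy=2)]))
E
```

```text
11.1167 [0.5489 0.3064 0.1007] [-0.12  0.64 -0.68  1.74  0.49  0.93 -0.91]
yaw y 5.302180655076731 [-9.4018576e-04 -4.8630663e-04 -9.9999944e-01]
top (472, array([516.6, 277.9, 166.1,  89.2,   5.9]), np.float64(17.8))
scene (598, array([497.1, 299.1, 200.8, 143.7,   5.5]), np.float64(17.6))
```

View pics/p6.png

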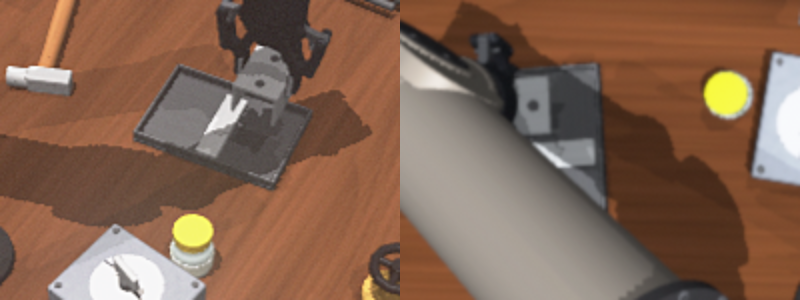

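The channel hangs level over the tray's free bay, parallel to the bar. I'll shift it +4 mm in x and lower it.

Emit:
{"method": "servo_tool", "body": {"commands": [[0, 0, 0, 4, 0, -20, 1], [0, 0, 0, 4, 0, -40, 1], [0, 0, 0, 4, 0, -55, 1], [0, 0, 0, 4, 0, -65, 1], [0, 0, 0, 4, 0, -72, 1]]}}

```text
clock: 11.63
tcp_pos: [0.5526, 0.3065, 0.028]
orientation: [-2.114, -2.324, 0.002]
contact_force: [0.4, -1.4, -3.4]
grip_width: 0.0574
gripper_force: 43.9
```

Emit:
{"method": "servo_tool", "body": {"commands": [[0, 0, 0, 0, 0, -2, 1], [0, 0, 0, 0, 0, -3, 1], [0, 0, 0, 0, 0, -4, 1], [0, 0, 0, 0, 0, -5, 1], [0, 0, 0, 0, 0, -5, 1]]}}

```text
clock: 12.05
tcp_pos: [0.5536, 0.3071, 0.0249]
orientation: [2.114, 2.324, 0.001]
contact_force: [0.6, 0.4, -3.9]
grip_width: 0.0578
gripper_force: 43.9
```

Emit:
{"method": "servo_tool", "body": {"commands": [[0, 0, 0, 0, 0, -1, 1], [0, 0, 0, 0, 0, -1, 1]]}}

```text
clock: 12.22
tcp_pos: [0.5534, 0.3069, 0.0235]
orientation: [2.114, 2.324, 0.001]
contact_force: [-0.6, 0.1, -3.8]
grip_width: 0.0573
gripper_force: 43.9
```

Emit:
{"method": "servo_tool", "body": {"commands": [[0, 0, 0, 0, 0, -1, 1], [0, 0, 0, 0, 0, -1, 1]]}}

```text
clock: 12.38
tcp_pos: [0.5532, 0.3068, 0.0222]
orientation: [2.114, 2.324, -0.0]
contact_force: [1.2, -0.5, -3.4]
grip_width: 0.0572
gripper_force: 43.9
```

Emit:
{"method": "servo_tool", "body": {"commands": [[0, 0, 0, 0, 0, -1, 1], [0, 0, 0, 0, 0, -1, 1]]}}

```text
clock: 12.55
tcp_pos: [0.5533, 0.3069, 0.0215]
orientation: [2.113, 2.324, 0.0]
contact_force: [-1.1, -1.0, -1.8]
grip_width: 0.057
gripper_force: 44.1
```

Emit:
{"method": "servo_tool", "body": {"commands": [[0, 0, 0, 0, 0, 0, 1], [0, 0, 0, 0, 0, 0, 1]]}}

```text
clock: 12.72
tcp_pos: [0.5533, 0.3069, 0.0215]
orientation: [2.114, 2.324, 0.0]
contact_force: [0.7, -0.3, -0.5]
grip_width: 0.0572
gripper_force: 44.1
```

It is on the floor, since the weight has gone off the wrist. I'll release and rise.

Emit:
{"method": "servo_tool", "body": {"commands": [[0, 0, 0, 0, 0, 0, 0.5], [0, 0, 0, 0, 0, 0, 0.2], [0, 0, 0, 0, 0, 1, 0], [0, 0, 0, 0, 0, 1, 0], [0, 0, 0, 0, 0, 1, 0]]}}

```text
clock: 13.13
tcp_pos: [0.5535, 0.3072, 0.0226]
orientation: [2.113, 2.324, 0.001]
contact_force: [-0.5, 0.3, 0.4]
grip_width: 0.0853
gripper_force: 0.0
```

Emit:
{"method": "servo_tool", "body": {"commands": [[0, 0, 0, 0, 0, 10, 0], [0, 0, 0, 0, 0, 35, 0], [0, 0, 0, 0, 0, 70, 0], [0, 0, 0, 0, 0, 110, 0], [0, 0, 0, 0, 0, 150, 0]]}}

```text
clock: 13.55
tcp_pos: [0.5526, 0.3068, 0.1743]
orientation: [-2.112, -2.325, 0.001]
contact_force: [1.1, 0.2, -0.3]
grip_width: 0.0853
gripper_force: 0.0
```

Emit:
{"method": "servo_tool", "body": {"commands": [[0, 0, 0, 0, -40, 10, 0], [0, 0, 0, 0, -80, 20, 0], [0, 0, 0, 0, -120, 30, 0], [0, 0, 0, 0, -140, 30, 0], [0, 0, 0, 0, -140, 30, 0]]}}

```text
clock: 13.97
tcp_pos: [0.5545, 0.1602, 0.2033]
orientation: [2.12, 2.313, -0.003]
contact_force: [-0.4, 0.1, -0.8]
grip_width: 0.0854
gripper_force: 0.0
```

```bash
python3 s.py
cat > k.py <<'E'
from h import *
import sys
def key(p,tag):
    s=p[(np.hypot(p[:,0]-.539,p[:,1]+.01)<.05)&(p[:,2]>.08)&(p[:,2]<.1)]
    print(tag,'key',rect(p,(.54,-.01),.05,.08,.1),np.round(s.mean(0),4),'timer',rect(p,(.545,0),.1,.05,.062)[:2])
o,a,d,P=wrist('pics/w7.png');p=P[d>0];key(p,'wrist')
for n in ['top','scene']:
    a,d=r.grab_frame(n);p=pts(n,d,cam(n))[d>0]
    try: key(p,n)
    except Exception as e: print(n,'none')
    print(n,'chan',rect(p,(.553,.307),.05,.04,.056),'bar',rect(p,(.497,.297),.03,.0125,.019))
E
python3 k.py
```

```text
13.9667 [0.5545 0.1602 0.2033] [ 0.19  0.45 -0.75  1.79  0.35  1.05 -0.61]
yaw y 4.9756436227977945 [ 0.00158523 -0.00389242 -0.99999117]
wrist key (475, array([542.7,  -6.4,   9.8,  41.6,  66.2]), np.float64(88.8)) [ 0.5427 -0.0046  0.0874] timer (8251, array([545.7,  15.9, 165.8, 140.3,  82.3]))
top key (81, array([542.5,  -6.4,   8.8,  40.5,  67.5]), np.float64(91.5)) [ 0.5421 -0.0062  0.0913] timer (3349, array([543.6,   4.2, 140.7, 139.7,  81.8]))
top chan (0, array([0., 0., 0., 0., 0.]), np.float64(nan)) bar (0, array([0., 0., 0., 0., 0.]), np.float64(nan))
scene key (91, array([542.5,  -9.3,   8.9,  41.3,  67.3]), np.float64(90.2)) [ 0.5437 -0.0106  0.0891] timer (2632, array([545.8,  11.8, 163.9, 140.7,  81.5]))
scene chan (506, array([553.4, 306.4,  59.8,  85.5,   5.3]), np.float64(49.4)) bar (158, array([497.9, 297.2,  29.4,  58.8,   6.4]), np.float64(16.4))
  return _methods._mean(a, axis=axis, dtype=dtype,
  ret = ret.dtype.type(ret / rcount)
```

View pics/w7.png

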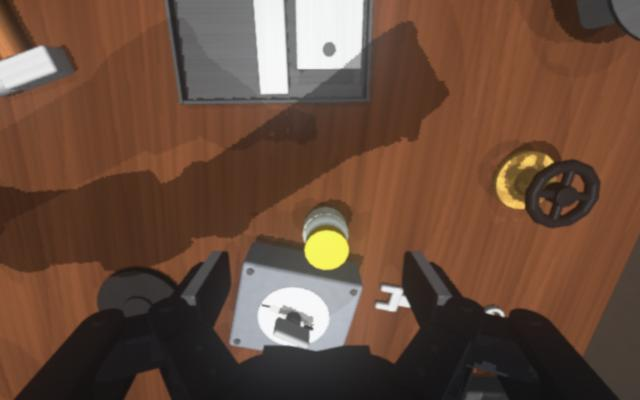

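The channel stands on its legs in the tray, parallel to the bar, and scene depth puts its top at 49 mm, as expected. The jar (326,245) and handwheel (562,192) are undisturbed. The key is at about (542.6,-7.5), with its thickness axis at 66.8°.

Emit:
{"method": "servo_tool", "body": {"commands": [[0, 0, 6, -1, -20, 0, 0], [0, 0, 13, -2, -45, 0, 0], [0, 0, 20, -4, -70, 0, 0], [0, 0, 27, -6, -95, 0, 0], [0, 0, 34, -8, -120, 0, 0]]}}

```text
clock: 14.53
tcp_pos: [0.545, 0.0483, 0.2025]
orientation: [-1.327, -2.847, -0.002]
contact_force: [0.8, 0.2, 0.2]
grip_width: 0.0853
gripper_force: 0.0
```

Emit:
{"method": "servo_tool", "body": {"commands": [[0, 0, 7, -1, -20, -10, 0], [0, 0, 14, -2, -40, -20, 0], [0, 0, 21, -4, -54, -40, 0], [0, 0, 28, -4, -54, -60, 0], [0, 0, 28, -4, -54, -60, 0]]}}

```text
clock: 14.95
tcp_pos: [0.539, -0.0069, 0.139]
orientation: [-0.606, -3.077, -0.0]
contact_force: [-1.0, -0.4, 0.5]
grip_width: 0.0855
gripper_force: 0.0
```

Emit:
{"method": "servo_tool", "body": {"commands": [[0, 0, 0, 0, 0, 0, 0], [0, 0, 0, 0, 0, 0, 0], [0, 0, 0, 0, 0, 0, 0]]}}

```text
clock: 15.2
tcp_pos: [0.5422, -0.0053, 0.1438]
orientation: [0.614, 3.079, 0.002]
contact_force: [0.5, -0.1, -0.7]
grip_width: 0.0854
gripper_force: 0.0
```

```bash
python3 s.py
```

```text
15.2 [ 0.5422 -0.0053  0.1438] [ 0.62  0.53 -0.94  1.91  0.52  0.96  0.61]
yaw y 67.43129827283666 [ 2.33250083e-03  5.80217771e-04 -9.99997111e-01]
```

Emit:
{"method": "servo_tool", "body": {"commands": [[0, 0, -0.5, 0.5, -2, -20, 0], [0, 0, -0.5, 0.5, -2, -40, 0], [0, 0, -0.5, 0.5, -2, -58, 0], [0, 0, -0.5, 0.5, -2, -68, 0], [0, 0, -0.5, 0.5, -2, -72, 0]]}}

```text
clock: 15.62
tcp_pos: [0.5416, -0.0086, 0.0698]
orientation: [-0.628, -3.078, 0.0]
contact_force: [0.2, -0.2, 0.1]
grip_width: 0.0856
gripper_force: 0.0
```

Emit:
{"method": "servo_tool", "body": {"commands": [[0, 0, 0, 0, 0, 0, 0.5], [0, 0, 0, 0, 0, 0, 0.8], [0, 0, 0, 0, 0, 0, 1], [0, 0, 0, 0, 0, 0, 1], [0, 0, 0, 0, 0, 0, 1]]}}

```text
clock: 16.03
tcp_pos: [0.5422, -0.0091, 0.0711]
orientation: [0.628, 3.077, 0.0]
contact_force: [-0.1, 0.1, 0.1]
grip_width: 0.0253
gripper_force: 0.0
```

Emit:
{"method": "servo_tool", "body": {"commands": [[0, 0, 0, 0, 0, 0, 1], [0, 0, 0, 0, 0, 0, 1], [0, 0, 0, 0, 0, 0, 1], [0, 0, 0, 0, 0, 0, 1]]}}

```text
clock: 16.37
tcp_pos: [0.5427, -0.0078, 0.071]
orientation: [0.626, 3.077, 0.003]
contact_force: [2.4, 4.3, 2.4]
grip_width: 0.0085
gripper_force: 44.6
```

```bash
python3 s.py; python3 -c "
from h import *
print(r.get_obs()['moment'])"
```

```text
16.3667 [ 0.5427 -0.0078  0.071 ] [ 0.55  0.63 -0.85  1.96  0.63  0.84  0.52]
yaw y 66.99337558950364 [ 0.00211353  0.00165789 -0.99999639]
[ 0.89316078 -0.34112552  0.10026314]
```

The key is gripped (8.5 mm). First part-turn, clockwise.

Emit:
{"method": "servo_tool", "body": {"commands": [[0, 0, -3, 0, 1, 0, 1], [0, 0, -8, 0, 1, 0, 1], [0, 0, -13, 0, 1, 0, 1], [0, 0, -18, 0, 1, 0, 1], [0, 0, -23, 0, 1, 0, 1]], "force": 60}}

```text
clock: 16.78
tcp_pos: [0.5424, -0.008, 0.071]
orientation: [1.235, 2.887, 0.001]
contact_force: [1.3, 2.2, 3.6]
grip_width: 0.0076
gripper_force: 63.6
```

Emit:
{"method": "servo_tool", "body": {"commands": [[0, 0, -5, 0, 0, 0, 1], [0, 0, -10, 0, 0, 0, 1], [0, 0, -15, 0, 0, 0, 1], [0, 0, -20, 0, 0, 0, 1], [0, 0, -20, 0, 0, 0, 1]]}}

```text
clock: 17.2
tcp_pos: [0.5422, -0.0081, 0.071]
orientation: [1.716, 2.63, 0.0]
contact_force: [-0.5, 1.0, 6.6]
grip_width: 0.0078
gripper_force: 63.7
```

```bash
python3 s.py; python3 -c "
from h import *
print(r.get_obs()['moment'],r.get_obs()['gripper_force'])"
```

```text
17.2 [ 0.5422 -0.0081  0.071 ] [ 0.43  0.57 -0.68  1.97  0.5   0.78 -0.12]
yaw y 23.75978147869733 [ 1.02785862e-03 -5.44864866e-04 -9.99999323e-01]
[ 0.34176308  0.01812194 -0.10362229] 63.746598958969116
```

Emit:
{"method": "servo_tool", "body": {"commands": [[0, 0, -5, 0, 0, 0, 1], [0, 0, -10, 0, 0, 0, 1], [0, 0, -15, 0, 0, 0, 1], [0, 0, -20, 0, 0, 0, 1], [0, 0, -25, 0, 0, 0, 1]]}}

```text
clock: 17.62
tcp_pos: [0.542, -0.0081, 0.071]
orientation: [2.243, 2.199, 0.0]
contact_force: [-0.7, 2.1, 7.5]
grip_width: 0.0072
gripper_force: 64.0
```

Emit:
{"method": "servo_tool", "body": {"commands": [[0, 0, -5, 0, 0, 0, 1], [0, 0, -10, 0, 0, 0, 1], [0, 0, -15, 0, 0, 0, 1], [0, 0, -20, 0, 0, 0, 1], [0, 0, -20, 0, 0, 0, 1]]}}

```text
clock: 18.03
tcp_pos: [0.5418, -0.008, 0.071]
orientation: [2.591, 1.775, -0.0]
contact_force: [-1.5, 1.4, 8.7]
grip_width: 0.0078
gripper_force: 64.1
```

Emit:
{"method": "servo_tool", "body": {"commands": [[0, 0, 0, 0, 0, 0, 0.6], [0, 0, 0, 0, 0, 0, 0.6], [0, 0, 0, 0, 0, 0, 0.6]]}}

```text
clock: 18.28
tcp_pos: [0.5411, -0.0088, 0.0699]
orientation: [-2.589, -1.779, 0.002]
contact_force: [-0.5, -0.3, -0.7]
grip_width: 0.034
gripper_force: 0.0
```

Emit:
{"method": "servo_tool", "body": {"commands": [[0, 0, 0, 0, 0, 0, 1], [0, 0, 0, 0, 0, 0, 1], [0, 0, 0, 0, 0, 0, 1], [0, 0, 0, 0, 0, 0, 1]]}}

```text
clock: 18.62
tcp_pos: [0.5416, -0.0085, 0.0702]
orientation: [2.59, 1.778, -0.001]
contact_force: [-0.7, -1.9, 0.2]
grip_width: 0.0076
gripper_force: 59.7
```

```bash
python3 s.py; python3 -c "
from h import *
print(r.get_obs()['moment'],r.get_obs()['gripper_force'])"
```

```text
18.6167 [ 0.5416 -0.0085  0.0702] [ 0.29  0.52 -0.49  1.98  0.36  0.73 -0.79]
yaw y -21.069425976621552 [-2.84576674e-04 -3.58683904e-04 -9.99999895e-01]
[-0.19860495  0.01699948 -0.04528243] 59.66092050075531
```

Emit:
{"method": "servo_tool", "body": {"commands": [[0, 0, -5, 0, 0, 0, 1], [0, 0, -10, 0, 0, 0, 1], [0, 0, -15, 0, 0, 0, 1], [0, 0, -20, 0, 0, 0, 1], [0, 0, -25, 0, 0, 0, 1]]}}

```text
clock: 19.03
tcp_pos: [0.5412, -0.0083, 0.0702]
orientation: [-2.916, -1.17, 0.002]
contact_force: [0.1, 0.2, 1.0]
grip_width: 0.0075
gripper_force: 59.8
```

Emit:
{"method": "servo_tool", "body": {"commands": [[0, 0, -5, 0, 0, 0, 1], [0, 0, -10, 0, 0, 0, 1], [0, 0, -15, 0, 0, 0, 1], [0, 0, -20, 0, 0, 0, 1], [0, 0, -20, 0, 0, 0, 1]]}}

```text
clock: 19.45
tcp_pos: [0.541, -0.0079, 0.0702]
orientation: [-3.074, -0.648, 0.002]
contact_force: [-2.1, -0.2, 1.9]
grip_width: 0.0081
gripper_force: 59.9
```

Emit:
{"method": "servo_tool", "body": {"commands": [[0, 0, 0, 0, 0, 0, 0.6], [0, 0, 0, 0, 0, 0, 0.6], [0, 0, 0, 0, 0, 0, 0.6]]}}

```text
clock: 19.7
tcp_pos: [0.542, -0.0081, 0.0704]
orientation: [-3.073, -0.654, -0.001]
contact_force: [-0.9, 0.3, -0.4]
grip_width: 0.0342
gripper_force: 0.0
```

Emit:
{"method": "servo_tool", "body": {"commands": [[0, 0, 0, 0.5, 0.5, 0, 1], [0, 0, 0, 0.5, 0.5, 0, 1], [0, 0, 0, 0.5, 0.5, 0, 1], [0, 0, 0, 0.5, 0.5, 0, 1]]}}

```text
clock: 20.03
tcp_pos: [0.5424, -0.0073, 0.0705]
orientation: [-3.073, -0.652, -0.001]
contact_force: [-1.4, 1.5, 3.0]
grip_width: 0.0078
gripper_force: 58.9
```

Emit:
{"method": "servo_tool", "body": {"commands": [[0, 0, -5, 0, 0, 0, 1], [0, 0, -10, 0, 0, 0, 1], [0, 0, -15, 0, 0, 0, 1], [0, 0, -20, 0, 0, 0, 1], [0, 0, -25, 0, 0, 0, 1]]}}

```text
clock: 20.45
tcp_pos: [0.5424, -0.0074, 0.0706]
orientation: [-3.141, 0.034, -0.001]
contact_force: [-1.2, 0.1, 3.6]
grip_width: 0.0079
gripper_force: 58.9
```

Emit:
{"method": "servo_tool", "body": {"commands": [[0, 0, -5, 0, 0, 0, 1], [0, 0, -10, 0, 0, 0, 1], [0, 0, -13, 0, 0, 0, 1], [0, 0, -15, 0, 0, 0, 1], [0, 0, -15, 0, 0, 0, 1]]}}

```text
clock: 20.87
tcp_pos: [0.5424, -0.0075, 0.0705]
orientation: [3.11, -0.44, 0.001]
contact_force: [-1.3, 0.1, 3.0]
grip_width: 0.0074
gripper_force: 59.0
```

```bash
python3 s.py; python3 -c "
from h import *
print(r.get_obs()['moment'],r.get_obs()['gripper_force'])"
```

```text
20.8667 [ 0.5424 -0.0075  0.0705] [ 0.    0.48 -0.13  2.    0.1   0.67 -2.04]
yaw y -106.09826311173423 [ 3.79719669e-04 -2.13169658e-04 -9.99999905e-01]
[ 0.03122455  0.19933706 -0.00071781] 59.034138321876526
```

Emit:
{"method": "servo_tool", "body": {"commands": [[0, 0, -2, 0, 0, 0, 1], [0, 0, -4, 0, 0, 0, 1], [0, 0, -6, 0, 0, 0, 1], [0, 0, -8, 0, 0, 0, 1], [0, 0, -8, 0, 0, 0, 1]]}}

```text
clock: 21.28
tcp_pos: [0.5424, -0.0076, 0.0705]
orientation: [3.073, -0.653, 0.001]
contact_force: [-1.9, 0.2, 3.8]
grip_width: 0.0077
gripper_force: 59.3
```

```bash
python3 s.py; python3 -c "
from h import *
print(r.get_obs()['moment'],r.get_obs()['gripper_force'])"
```

```text
21.2833 [ 0.5424 -0.0076  0.0705] [-0.03  0.48 -0.09  2.    0.07  0.67 -2.15]
yaw y -113.97753115971192 [ 3.16755313e-04 -3.30927088e-04 -9.99999895e-01]
[-0.01125158  0.2543089   0.40315994] 59.28738176822662
```

Emit:
{"method": "servo_tool", "body": {"commands": [[0, 0, -2, 0, 0, 0, 1], [0, 0, -4, 0, 0, 0, 1], [0, 0, -4, 0, 0, 0, 1]]}}

```text
clock: 21.53
tcp_pos: [0.5424, -0.0075, 0.0706]
orientation: [3.049, -0.755, 0.001]
contact_force: [-1.3, -0.7, 5.8]
grip_width: 0.0079
gripper_force: 73.6
```

```bash
python3 s.py; python3 -c "
from h import *
print(r.get_obs()['moment'],r.get_obs()['gripper_force'])"
```

```text
21.5333 [ 0.5424 -0.0075  0.0706] [-0.04  0.47 -0.08  2.    0.06  0.67 -2.21]
yaw y -117.81691531741711 [ 3.18573536e-04 -8.16304665e-04 -9.99999616e-01]
[-0.19554825  0.27931959  1.36925946] 73.63378216512501
```

The moment rose sharply, so the key is at its stop. I'll unload, release, rise and check.

Emit:
{"method": "servo_tool", "body": {"commands": [[0, 0, 2, 0, 0, 0, 1], [0, 0, 3.5, 0, 0, 0, 1], [0, 0, 3.5, 0, 0, 0, 0.5], [0, 0, 3.5, 0, 0, 0, 0], [0, 0, 3.5, 0, 0, 0, 0]]}}

```text
clock: 21.95
tcp_pos: [0.5421, -0.0079, 0.07]
orientation: [-3.069, 0.671, 0.001]
contact_force: [0.1, -0.2, 0.3]
grip_width: 0.0432
gripper_force: 0.0
```

Emit:
{"method": "servo_tool", "body": {"commands": [[0, 0, 0, 0, 0, 0, 0], [0, 0, 0, 0, 0, 15, 0], [0, 0, 0, 0, 0, 45, 0], [0, 0, 0, 0, 0, 80, 0], [0, 0, 0, 0, 0, 120, 0]]}}

```text
clock: 22.37
tcp_pos: [0.5409, -0.0077, 0.1903]
orientation: [3.069, -0.669, -0.005]
contact_force: [0.5, 0.5, 0.8]
grip_width: 0.0853
gripper_force: 0.0
```

Emit:
{"method": "servo_tool", "body": {"commands": [[0, 0, 0, -30, -10, 20, 0], [0, 0, 0, -60, -20, 40, 0], [0, 0, 0, -60, -20, 40, 0], [0, 0, 0, -60, -20, 40, 0]]}}

```text
clock: 22.7
tcp_pos: [0.4819, -0.0283, 0.2317]
orientation: [-3.069, 0.671, -0.004]
contact_force: [0.6, 0.1, -0.1]
grip_width: 0.0855
gripper_force: 0.0
```

```bash
python3 s.py; python3 k.py
python3 - <<'E'
from h import *
a,d=r.grab_frame('scene');b,e=r.grab_frame('top')
for n,d in [('scene',d),('top',e)]:
    p=pts(n,d,cam(n))[d>0];print(n,'can',rect(p,(.558,-.305),.05,.17,.185),'bottle',rect(p,(.485,-.321),.03,.145,.16),'jar',rect(p,(.57,.084),.035,.06,.075))
cv2.imwrite('pics/p8.png',a)
E
```

```text
22.7 [ 0.4819 -0.0283  0.2317] [ 0.02  0.16 -0.1   2.    0.02  0.98 -2.09]
yaw y -114.66849437326118 [ 2.82411275e-03 -9.82974566e-05 -9.99996007e-01]
wrist key (458, array([541.6,  -7.7,   9.3,  42.2,  67.2]), np.float64(89.7)) [ 0.5422 -0.0086  0.0891] timer (14573, array([544.6,  12.1, 160. , 139.9,  82. ]))
top key (83, array([542.5,  -6.5,   8.9,  40.7,  67.4]), np.float64(90.8)) [ 0.5424 -0.0064  0.0908] timer (2350, array([543.8,   4. , 140.5, 139.5,  81.9]))
top chan (967, array([553.3, 307.7,  58.1,  81.9,   5.4]), np.float64(49.9)) bar (265, array([497.3, 296.7,  29.8,  59. ,   6.1]), np.float64(16.4))
scene key (86, array([542.6,  -9.2,   9.2,  41.9,  68.3]), np.float64(90.0)) [ 0.5433 -0.0102  0.0895] timer (2631, array([545.4,  11.8, 162.8, 140.7,  81.5]))
scene chan (564, array([553.5, 306.3,  59.5,  87.5,   4.6]), np.float64(49.6)) bar (169, array([497.6, 296.9,  29.8,  58.8,   5.2]), np.float64(16.3))
scene can (326, array([ 558.5, -305.8,   34.6,   34.4,   89.4]), np.float64(179.5)) bottle (166, array([ 485.9, -321.9,   24.2,   24.6,   60.3]), np.float64(154.4)) jar (285, array([572.3,  89. ,  45.6,  46.6,  49. ]), np.float64(68.5))
top can (278, array([ 558. , -302.5,   34.3,   34.6,   47.8]), np.float64(179.0)) bottle (138, array([ 485.5, -320.7,   22.3,   25.2,    4.8]), np.float64(153.8)) jar (356, array([571. ,  92. ,  43.5,  43.6,   2.1]), np.float64(68.7))
```

View pics/p8.png

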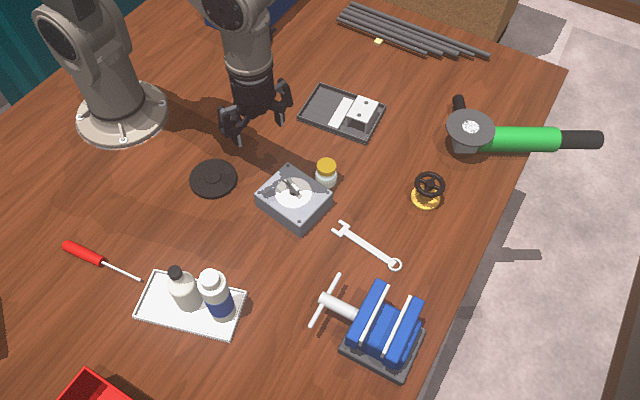

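The can stands in the drip tray at (215,295) next to the bottle, and the channel stands in the offcut tray at (363,112) beside the bar. The bystanders are unmoved, and the arm is clear. The key turned about 180° from 0.26 rad, which puts it at the 3.4 stop.

```bash
python3 -c "
from bench import r
print(r.hand_in())"
```

```text
the job is handed in; nothing more can be done
None
```

The job is handed in; no verdict came back, but by my measurements the can stands upright in the drip tray by the bottle, the channel is on its legs in the offcut tray by the bar, and the key is wound clockwise to its stop (about 3.4 rad) at 23 s of the 72 s allowed.

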